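# Set and lock a perforating-rule bar against the back rail

## Robot

A 7-joint arm with a two-finger parallel gripper is mounted at the origin on the work surface. World frame = base frame: x ahead of the robot, y to its left, z up, the work surface at z = 0. Lengths are in mm, angles in rad, forces in N, time in s.
With the tool pointing down it reaches from about 400 to 850 mm from the base axis. Payload 4.5 kg.
Tool frame: the origin (TCP) lies on the mounting face of the last link; the fingertips stand 173 mm ahead of it and the grasp point (between the pads) lies 155 mm ahead of it; z points along the fingers, y is the line along which they close (so a half turn about z gives the same grasp; the last joint's range is limited). The gripper opens to 85 mm and grips with 20 to 120 N. Pads are 22 mm wide; open, the fingers measure 114 mm over their backs; the gripper's body (76 mm by 85 mm) begins 54 mm behind the grasp point. The pads swing forward as they close: fully open they stand 13 mm farther back than shut.
Start: joints at [1.244, 0.689, -0.195, 1.565, 0.157, 0.902, -0.215], TCP at [220.663, -584.761, 404.717] pointing down, gripper open.
Joint ranges: [-3.01, 3.01], [-0.46, 2.08], [-1.47, 1.51], [0.13, 2.56], [-1, 4.14], [0.04, 2.09], [-2.66, 2.66]. Speed limits (rad/s): [2.57, 2.57, 3.14, 3.14, 3.14, 3.14, 3.14].

## Interface

Orientations are given as a unit quaternion [w, x, y, z].
In Python, from plant import env gives the robot as it stands.
- The arm moves only by the tool move_arm, never from a script. Its argument "targets" is a list of rows, each a list of 7 numbers: the gripper command: -1 is shut, 1 is fully open, values between are in proportion, then the shift along the tool's x, y, z normalised to -1 to 1, where 1 is 0.2 m, then the turn, a rotation vector about the tool's x, y, z normalised to -1 to 1, where 1 is 90 degrees. In form: [[jaw, x, y, z, wx, wy, wz], ...]. A call has 1 to 8 rows; each row is the pose to reach, as a shift and turn from the pose commanded when the call began, along the tool's axes at that moment; what a row does not reach only later rows make up. A row lasts 1/8 s, in which the tool goes at most 62.5 mm and 10.7 degrees, less where a joint would pass 70% of its speed; a pose out of reach is approached as far as the arm can. A call with a number of a shift or a turn outside -1 to 1 is refused whole. A call with a gripper value outside its range is refused whole. The fingers move at their own pace and stop on an object; the grip force is fixed at half the most. Time passes only in rows, so rows that repeat a pose let the fingers close. It gives the time, the measured TCP pose, the force, the opening and the grip force at its end, in the units of the state.
- env.observe(): the state, without advancing time (a new reading comes with each control period).
- env.read_camera(name): name is "scene" or "top" or "wrist"; returns (picture, depth): 400x640x3 uint8, red, green, blue; 400x640 float32, mm along the optical axis (not along the pixel's ray), 0 where there is no reading.
- env.calibration(name): a dict with "camera_matrix" (3x3 intrinsics, pixels), "eye" and "attitude" of the camera in the world. Camera axes: x right, y up, looking along -z (the intrinsics and any distortion apply to the point x, -y, -z); pixel columns grow to the right and rows downward; lengths in mm; the calibration is good to about 2 mm. A picture is of the moment at which its call begins: read the wrist's pose just before it. calibration takes no time and is no camera call; for the wrist camera it gives the pose at the moment of the call.
- env.finish_job(): hands the job in; it is judged then, once.
Trained networks look in the newest picture that a camera, given by its name, has taken for a name from the list of things; names that differ only in an ending like _2 or _b are one class to them, and where a whole thing is asked for, a point or a joint stands for the part that bears it (a point fixed in the world has none). Each returns a list of dicts, best first, with "p" (0 to 1); they miss things now and then, are a little off and sometimes report something else, mostly with a low value. They report only what shows in the picture. A call takes as long as a camera call.
- env.spot_in(target, camera): "position" ([x, y, z] in mm, in world coordinates, good to about 4 mm: the middle of the surface that is visible of it).
- env.mark_of(target, camera): "position" ([x, y, z] in mm, in world coordinates, good to about 4 mm: a listed point, or the origin of a listed thing).
The state is a dict: "time_s": time; "joints": joint angles; "dq": joint speeds; "joint_torque": joint torques, N m; "tool_pos": TCP position; "eef_rot": TCP orientation; "ft_force": force on the tool from outside, world axes, zero at the start; "moment": the same for the moment, N m; "gripper_width": opening from 0.0 (shut) to 1.0 (fully open); "gripper_force": force on a finger pad.
Only numpy, scipy, OpenCV 4.12 (cv2) and the standard library are available. Lean on these libraries where they do the work, as an engineer would, in place of code of your own. Each camera call takes 0.05 s, during which the arm holds its last target. There are 200 camera calls.

## Task

Set the perforating-rule bar on the press bed: push it by its two ends, gently, until it lies parallel and hard up against the back rail. Only then slide the plunger clamp forward by its push plate until its sprung nose holds the bar firmly against the rail, and leave it so. Keep the pressure on the rail below 20 N, and leave the tape roll, knife and card stack where they lie.

Things in the scene. Friction and masses are not known exactly. Their poses are not given: they have to be found in the camera images.
- bed: Grey steel press bed plate fixed on the table, 255 x 400 mm, its top 12 mm above the table. Origin at table height under the middle of the rail; x points away from the robot, towards the rail, y along the rail. The plate runs from 205 mm before to 50 mm behind the origin and 200 mm to either side; it carries the rail and the plunger clamp.
- bushing_top (a point): Top of the plunger clamp's fixed steel guide bushing, 32 mm wide, 26 mm long, its top 42 mm above the table, on a 6 mm flange 44 mm long and 64 mm wide. It stands on the bed's middle line, 104 mm before the rail bracket's origin. Its axes are the bed's. The rod slides through it.
- rail: Bracket of the back rail, carrying on two micrometer screws the rail: a hard dark steel bar 300 mm long (y), 20 mm tall, with a bearing land at each end. Origin 12 mm above the table, x away from the robot. The rail's face looks to -x, parallel to y, but stands from 12 mm before to 12 mm behind this origin as the last job left it: not reported, find it by touch.
- bar_centre (a point): Centre (half-way up) of the loose perforating-rule bar: aluminium, 320 mm long (its y), 26 mm wide (its x), 20 mm tall, 0.37 to 0.55 kg, flat on the bed plate; a toothed steel rule and rubber strips on its top stand 4.5 mm higher. It starts skewed up to 5 degrees, its middle 16 to 49 mm short of the rail; its +x side goes against the rail. It slides with 1.5 to 4 N of friction.
- plunger (a joint): Travel of the plunger clamp in m: 0 = fully back, 0.066 = fully forward (the bed's +x, to the rail). It starts at 0 to 0.004, slides with about 8 N of drag and stays where it is left. Its round black nose (18 mm across, 23 mm above the table) meets the middle of the bar; it is sprung: 5 mm stroke, 1 N plus 2 N per mm, then solid. It meets a seated bar at 0.047 plus or minus 0.012.
- push_plate (a point): Centre of the push plate on the rear end of the plunger's rod: an upright black plate 12 mm thick (bed's x), 44 mm wide, 44 mm tall, its centre 37 mm above the table, its lower edge 3 mm above the bed plate. Push its near face towards the rail, or pinch it from above. With the plunger at 0 it is 190 mm before the rail bracket's origin.
- tape_centre (a point): Centre of a loose roll of clear tape lying flat, 110 mm diameter, 48 mm tall; leave it alone.
- knife_mid (a point): Middle of a loose stripping knife with a wooden handle, 160 mm long, 16 mm tall; leave it alone.
- cards_centre (a point): Centre of a loose banded stack of cards, 190 x 85 x 50 mm; leave it alone.

How it is judged (in metres and radians):
On the way:
1. with the clamp still back, the bar is pressed on the rail (more than 2 N) and lies parallel to it (within 0.012 rad) (contact force between rulebar and rail above 2 N and angle between the y axis of bar_centre and the y axis of rail, either way round below 0.012 rad and value of joint plunger below 0.02 m), for 0.1 s.
At the end, for the whole second after the job is handed in: The bar lies flat on the bed, at rest, parallel to the rail within 0.006 rad, its middle within 40 mm of the rail's middle, and the locked plunger (run forward more than 0.03 m) keeps it pressed on the rail with more than 3 N after the robot has let go (contact force between rulebar and rail above 3 N and angle between the y axis of bar_centre and the y axis of rail, either way round below 0.006 rad and angle between bar_centre's own z axis and vertical below 0.03 rad and y of bar_centre in the frame of rail between -0.04 and 0.04 m and value of joint plunger above 0.03 m and linear speed of rulebar below 0.01 m/s); the robot touches nothing.
It fails at once if the bar is pressed on the rail with more than 20 N (contact force between rulebar and rail above 20 N).
It fails at once if the robot leans on the rail with more than 20 N (contact force between the arm and rail above 20 N).
It fails at once if the tape roll, the knife or the card stack is moved by more than 15 mm (distance of any of tape_centre, knife_mid, cards_centre from where it was at the start of the episode above 0.015 m).
It also fails if it takes over 72 s, if anything falls off the work surface, if the arm or the gripper's body presses on something with over 40 N, if the wrist force passes 120 N, or if a joint passes its speed limit or range.

## Working session

There is one attempt and no reset: what is moved stays moved. The work goes in short steps, Python scripts to look and compute and a tool call to move; the robot and the scene stay as the last step left them, time stands still between calls to the robot, and variables do not carry over. Pictures are saved under pics/ and viewed, at most 12 in all, crops included, and the job is handed in when it is done.

Besides the shell and the picture viewer there is one more tool, called after "Emit:" by a JSON object that holds its "api" and its "payload". move_arm: Moves the arm, as the interface text tells. Its arguments: {"type":"object","properties":{"targets":{"type":"array","items":{"type":"array","items":{"type":"number","minimum":-1,"maximum":1}}}},"required":["targets"]}

```bash
mkdir -p pics; ls
python3 - <<'E'
from plant import env
import cv2,numpy as np
s=env.observe(); print({k:np.round(v,3).tolist() for k,v in s.items()})
for c in ("top","scene"):
    p,d=env.read_camera(c); cv2.imwrite(f"pics/{c}0.png",p[:,:,::-1]); np.save(f"{c}d.npy",d)
    k=env.calibration(c); print(c,{a:np.round(b,4).tolist() for a,b in k.items()})
for n in ("bed","bushing_top","rail","bar_centre","push_plate","tape_centre","knife_mid","cards_centre"):
    r=env.mark_of(n,"top")[:2]; print(n,[(np.round(x["position"],1).tolist(),round(x["p"],2)) for x in r], list(r[0]) if r else 0)
E
```

```text
pics
{'time_s': 0.0, 'joints': [1.244, 0.69, -0.195, 1.566, 0.157, 0.902, -0.215], 'dq': [-0.001, 0.0, -0.001, -0.001, 0.0, -0.0, 0.0], 'joint_torque': [-0.001, -53.961, -1.267, -15.854, 0.009, 0.009, -0.0], 'tool_pos': [220.502, -584.456, 403.866], 'eef_rot': [-0.001, 0.984, 0.179, -0.0], 'ft_force': [-0.511, -0.41, 0.268], 'moment': [-0.065, -0.006, 0.033], 'gripper_force': 0.0, 'gripper_width': 0.999}
top {'camera_matrix': [[440.0225, 0.0, 315.6028], [0.0, 440.0225, 197.0528], [0.0, 0.0, 1.0]], 'eye': [279.2276, -4.4271, 1208.0463], 'attitude': [-0.6947, -0.0698, 0.069, 0.7125]}
scene {'camera_matrix': [[482.5781, 0.0, 320.119], [0.0, 482.5781, 196.3848], [0.0, 0.0, 1.0]], 'eye': [1480.3973, 411.9051, 1079.3827], 'attitude': [0.5091, 0.2187, 0.3203, 0.7684]}
bed [([640.6, -12.9, 5.2], 0.63)] ['position', 'p']
bushing_top [([541.4, -4.4, 39.0], 0.9)] ['position', 'p']
rail [([642.9, -10.1, 12.6], 0.88)] ['position', 'p']
bar_centre [([596.6, -11.7, 21.7], 0.71), ([641.4, -13.0, 3.0], 0.5)] ['position', 'p']
push_plate [([455.2, 5.0, 37.0], 0.72)] ['position', 'p']
tape_centre [([513.5, -438.0, 20.6], 0.57)] ['position', 'p']
knife_mid [([562.0, 386.2, 9.4], 0.73), ([542.1, -4.1, 41.5], 0.16)] ['position', 'p']
cards_centre [([385.0, 422.4, 24.9], 0.8)] ['position', 'p']
```

View pics/top0.png

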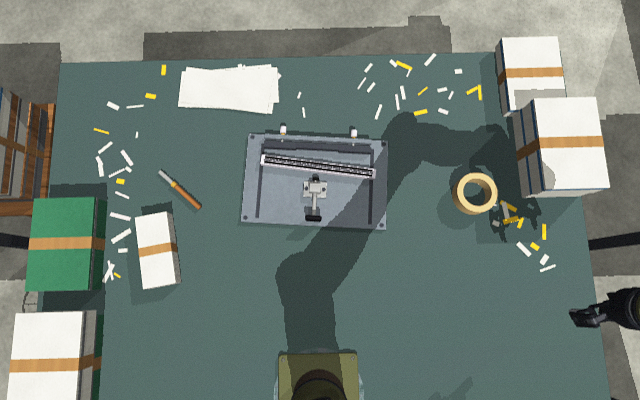

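View pics/scene0.png

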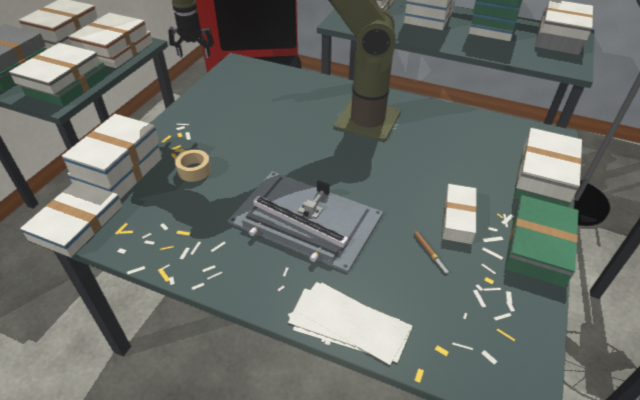

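The top picture shows the bed at about (240–387, 133–230). The bar runs from (262,159) to (375,173) with its left (+y) end farther, and the push plate is at (313,214). I'll deproject the bed corners and bar ends.

```bash
cat > h.py <<'E'
from plant import env
import cv2,numpy as np
from scipy.spatial.transform import Rotation as R
def rot(q): return R.from_quat(np.r_[q[1:],q[0]])
def deproj(c,k,u,v,z):
    """pixel -> world on plane z"""
    K=np.array(k["camera_matrix"]); r=np.linalg.inv(K)@[u,v,1]; r=rot(k["attitude"]).apply(r*[1,-1,-1])
    e=np.array(k["eye"]); return e+r*(z-e[2])/r[2]
def proj(k,P):
    p=rot(k["attitude"]).inv().apply(np.array(P)-k["eye"])*[1,-1,-1]; q=p@np.array(k["camera_matrix"]).T; return q[...,:2]/q[...,2:]
def cloud(k,d):
    v,u=np.nonzero(d>0); K=np.array(k["camera_matrix"]); z=d[v,u]
    p=np.c_[(u-K[0,2])/K[0,0]*z,-(v-K[1,2])/K[1,1]*z,-z]
    return rot(k["attitude"]).apply(p)+k["eye"],u,v
def shift(world):
    """world displacement mm -> tool units"""
    return rot(env.observe()["eef_rot"]).inv().apply(world)/200
E
python3 - <<'E'
from h import *
k=env.calibration("top"); d=np.load("topd.npy"); p=cv2.imread("pics/top0.png")
c=p[120:240,225:400]; cv2.imwrite("pics/crop.png",cv2.resize(c,None,fx=4.5,fy=4.5,interpolation=cv2.INTER_CUBIC))
P,u,v=cloud(k,d)
m=(abs(P[:,1]+5)<260)&(P[:,0]>400)&(P[:,0]<720)
bed=m&(P[:,2]>8)&(P[:,2]<16)
r=cv2.minAreaRect(P[bed][:,:2].astype(np.float32)); print("bed",r)
b=m&(P[:,2]>30)&(P[:,2]<42)&(P[:,0]>565)&(P[:,0]<630)
print(b.sum(),cv2.minAreaRect(P[b][:,:2].astype(np.float32)))
for lo in (5,20,28,33,38,50): print(lo,(P[m][:,2]>lo).sum())
f=rot(env.observe()["eef_rot"]).as_matrix(); print(f.round(3)); print(shift([340,580,50]))
E
```

```text
bed ((564.4740600585938, -5.929962158203125), (399.96820068359375, 254.88766479492188), 85.21389770507812)
903 ((589.3712158203125, -12.245880126953125), (319.0151062011719, 47.242088317871094), 80.92462158203125)
5 12851
20 2893
28 2371
33 1080
38 211
50 71
[[ 0.936  0.353  0.   ]
 [ 0.353 -0.936 -0.   ]
 [ 0.     0.    -1.   ]]
[ 2.61435153 -2.11309324 -0.25000602]
```

View pics/crop.png

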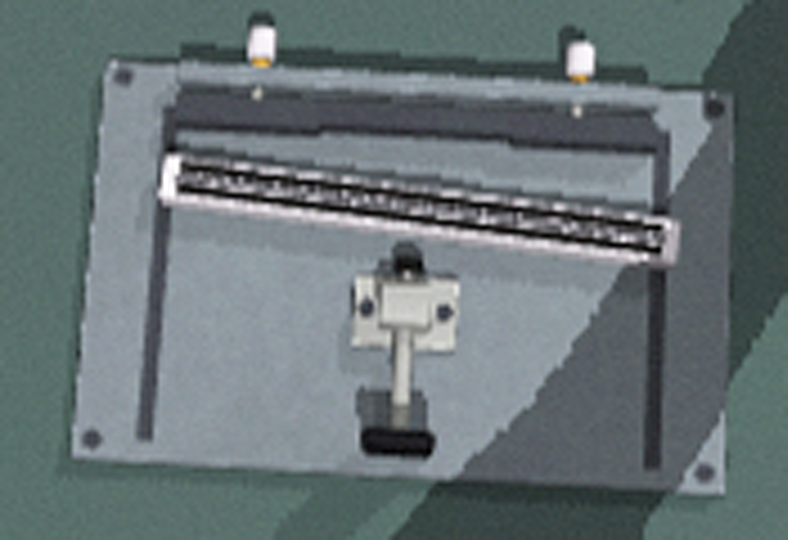

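The crop shows the bar from (172,177) to (668,240), the nose at (405,255), the bushing at (405,300), the push plate at (397,442) and the rail's front at about y=130–150. Bed yaw is about -4.8°. I'm moving over the bed with the tool turned to match.

Emit:
{"api": "move_arm", "payload": {"targets": [[1,0.87,-0.7,0,0,0,0.1],[1,0.87,-0.7,0,0,0,0.2],[1,0.87,-0.7,0,0,0,0.283],[1,0.87,-0.7,0,0,0,0.283],[1,0.87,-0.7,0,0,0,0.283],[1,0.87,-0.7,0,0,0,0.283]]}}

```text
time_s: 1.25
tool_pos: [333.6, -393.1, 404.9]
eef_rot: [0.001, 0.999, -0.042, -0.0]
ft_force: [-0.9, 0.1, -0.8]
gripper_width: 1.0
gripper_force: 0.0
```

Emit:
{"api": "move_arm", "payload": {"targets": [[1,0.485,-1.0,0,0,0,0],[1,0.485,-1.0,0,0,0,0],[1,0.485,-1.0,0,0,0,0],[1,0.485,-1.0,0,0,0,0],[1,0.485,-1.0,0,0,0,0]]}}

```text
time_s: 1.88
tool_pos: [448.8, -199.9, 404.7]
eef_rot: [-0.0, 0.999, -0.04, 0.001]
ft_force: [0.4, -1.2, -1.0]
gripper_width: 1.001
gripper_force: 0.0
```

Emit:
{"api": "move_arm", "payload": {"targets": [[1,0.35,-1.0,0,0,0,0],[1,0.35,-1.0,0,0,0,0],[1,0.35,-1.0,0,0,0,0],[1,0.35,-1.0,0,0,0,0],[1,0.35,-1.0,0,0,0,0],[1,0.35,-1.0,0,0,0,0]]}}

```text
time_s: 2.62
tool_pos: [533.4, -10.9, 404.6]
eef_rot: [0.001, 0.999, -0.044, -0.0]
ft_force: [-1.2, -0.5, 0.6]
gripper_width: 1.004
gripper_force: 0.0
```

Run:
```python
from h import *
s=env.observe(); print(s["time_s"],s["tool_pos"],rot(s["eef_rot"]).as_matrix().round(3).tolist(),s["ft_force"])
k=env.calibration("wrist"); p,d=env.read_camera("wrist"); cv2.imwrite("pics/w1.png",p[:,:,::-1]); np.save("w1.npy",d)
import pickle; pickle.dump(k,open("w1.pkl","wb")); print(k)
kt=env.calibration("top")
for a in ((263.2,159.3),(373.4,173.3)): print(deproj("top",kt,*a,36))
P,u,v=cloud(k,d)
print(np.percentile(P,[1,99],axis=0))
```

```text
2.625 [533.44233118 -10.92206567 404.56562736] [[0.996, -0.088, -0.001], [-0.088, -0.996, -0.002], [-0.001, 0.002, -1.0]] [-1.15361707 -0.52868341  0.59432174]
{'camera_matrix': array([[301.79108105,   0.        , 315.089008  ],
       [  0.        , 301.79108105, 197.79899923],
       [  0.        ,   0.        ,   1.        ]]), 'eye': array([600.40790112, -17.18686416, 373.0558725 ]), 'attitude': array([-0.66861664,  0.09116299, -0.09846334,  0.73140008])}
[622.71290371 136.14487816  36.        ]
[ 574.99224474 -166.22038334   36.        ]
[[ 224.0603677  -426.22751169   -2.3781419 ]
 [ 729.18015233  385.63960321  328.89375661]]
```

View pics/w1.png

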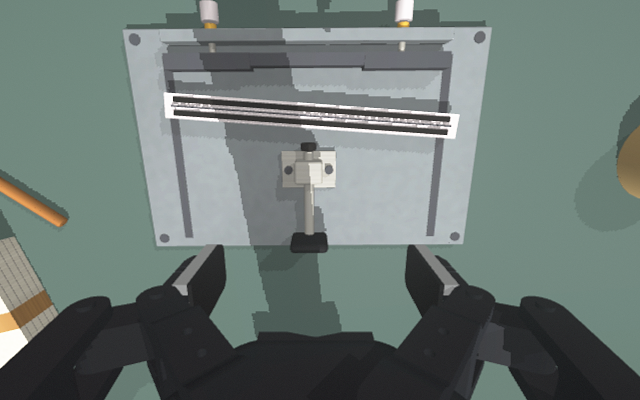

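The wrist view shows bar corners at (166,94), (459,115) and (456,137), and the rail lands' front edges at row 69 (columns 165–250 and 365–450). The plate is at (309,243) and the bed corners are at (124,30), (491,27), (464,243) and (156,245).

Run:
```python
from h import *; import pickle
k=pickle.load(open("w1.pkl","rb")); d=np.load("w1.npy")
D=lambda u,v,z: deproj("w",k,u,v,z)[:2]
c=np.array([D(*p,12) for p in ((124,30),(491,27),(464,243),(156,245))]); print(c.round(1))
ey=(c[0]-c[1]+c[3]-c[2]); yaw=np.arctan2(-ey[0],ey[1]); ex=np.array([np.cos(yaw),np.sin(yaw)]); ey=np.array([-ex[1],ex[0]])
O=c.mean(0)+77.5*ex; print("yaw",np.degrees(yaw),"O",O)
B=lambda p:np.round([(p-O)@ex,(p-O)@ey],1)
for n,u,v,z in (("bar fl",166,94,32),("bar nl",166,116,32),("bar fr",459,115,32),("bar nr",456,137,32),("railL",205,69,32),("railR",410,69,32),("railmid",308,66,32),("nose tip",308,143,23),("plate topnear",309,251,59),("plate l",291,240,59),("plate r",327,240,59)): print(n,B(D(u,v,z)))
P,u,v=cloud(k,d)
Q=np.c_[(P[:,:2]-O)@ex,(P[:,:2]-O)@ey,P[:,2]]
for y0 in (-120,120):
  m=(abs(Q[:,1]-y0)<5)&(abs(Q[:,0]+20)<60)
  for x in range(-70,30,5):
    n=m&(abs(Q[:,0]-x)<2.5); 
    if n.any(): print(y0,x,Q[n][:,2].round().min(),Q[n][:,2].round().max(),end=" | ")
  print()
```

```text
[[ 706.   179. ]
 [ 673.8 -214.1]
 [ 423.3 -195.6]
 [ 456.5  202.1]]
yaw -4.720427958222021 O [642.11472537 -13.55705571]
bar fl [-19.  151.7]
bar nl [-41.7 154.9]
bar fr [ -42.9 -164.6]
bar nr [ -66.4 -164.1]
railL [  5.6 107.4]
railR [   4.1 -107.5]
railmid [ 7.7 -0.6]
nose tip [-72.6   0.7]
plate topnear [-190.5    0.4]
plate l [-176.9   20.4]
plate r [-177.2  -20. ]
-120 -70 9.0 13.0 | -120 -65 10.0 34.0 | -120 -60 30.0 35.0 | -120 -55 29.0 36.0 | -120 -50 30.0 36.0 | -120 -45 32.0 36.0 | -120 -40 29.0 35.0 | -120 -35 9.0 13.0 | -120 -30 9.0 12.0 | -120 -25 10.0 12.0 | -120 -20 9.0 13.0 | -120 -15 10.0 13.0 | -120 -10 10.0 12.0 | -120 -5 10.0 13.0 | -120 0 10.0 13.0 | -120 5 9.0 32.0 | -120 10 30.0 34.0 | -120 15 30.0 33.0 | -120 20 30.0 33.0 | -120 25 10.0 13.0 | 
120 -70 10.0 13.0 | 120 -65 10.0 13.0 | 120 -60 10.0 13.0 | 120 -55 10.0 13.0 | 120 -50 10.0 13.0 | 120 -45 11.0 32.0 | 120 -40 33.0 36.0 | 120 -35 30.0 36.0 | 120 -30 30.0 37.0 | 120 -25 33.0 36.0 | 120 -20 10.0 35.0 | 120 -15 10.0 13.0 | 120 -10 10.0 14.0 | 120 -5 10.0 13.0 | 120 0 10.0 13.0 | 120 5 10.0 33.0 | 120 10 30.0 33.0 | 120 15 30.0 33.0 | 120 20 30.0 33.0 | 120 25 11.0 13.0 |
```

The rail face sits at about +6 mm in the bed frame, and the bar's near face at about -54 mm on the middle line. The open fingers can straddle the nose at ±50 mm and push both sides of the bar evenly. I'm lowering behind the bar.

Emit:
{"api": "move_arm", "payload": {"targets": [[1,0.13,-0.03,0.3,0,0,-0.003],[1,0.13,-0.03,0.6,0,0,-0.003],[1,0.13,-0.03,0.85,0,0,-0.003],[1,0.13,-0.03,1.0,0,0,-0.003],[1,0.13,-0.03,1.0,0,0,-0.003],[1,0.13,-0.03,1.0,0,0,-0.003]]}}

```text
time_s: 3.42
tool_pos: [560.8, -5.2, 205.9]
eef_rot: [0.0, 0.999, -0.04, 0.001]
ft_force: [0.4, -0.6, -0.1]
gripper_width: 1.001
gripper_force: 0.0
```

```bash
cat >> h.py <<'E'
def bed():
    s=env.observe(); yaw=np.radians(-4.72); ex=np.array([np.cos(yaw),np.sin(yaw)]); ey=np.array([-ex[1],ex[0]])
    q=s["tool_pos"][:2]-np.array([642.1,-13.6]); m=rot(s["eef_rot"]).as_matrix(); f=s["ft_force"][:2]
    print("t",s["time_s"],"bed xy",(q@ex).round(1),(q@ey).round(1),"z",s["tool_pos"][2].round(1),"yaw",np.degrees(np.arctan2(m[1,0],m[0,0])).round(2),"F bed",(f@ex).round(1),(f@ey).round(1),"Fz",s["ft_force"][2].round(1))
E
python3 - <<'E'
from h import *
bed(); p,d=env.read_camera("wrist"); cv2.imwrite("pics/w2.png",p[:,:,::-1])
E
```

```text
t 3.425 bed xy -81.8 1.7 z 205.9 yaw -4.63 F bed 0.4 -0.6 Fz -0.1
```

View pics/w2.png

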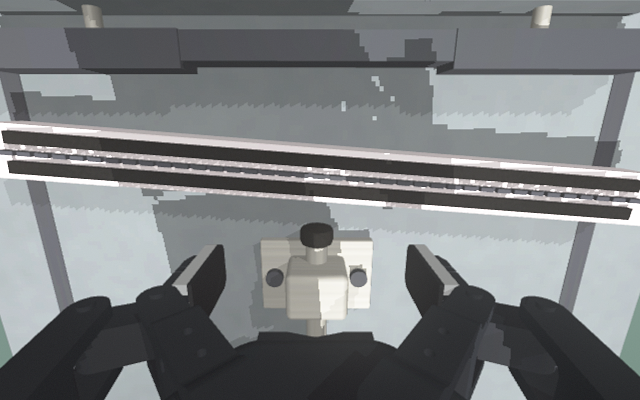

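The fingers stand either side of the flange (pads at x≈215 and 420), clear of the bar at rows 130–220. I'm descending, then advancing.

Emit:
{"api": "move_arm", "payload": {"targets": [[1,0,0.005,0.07,0,0,0],[1,0,0.005,0.14,0,0,0],[1,0,0.005,0.14,0,0,0],[1,0,0.005,0.14,0,0,0]]}}

```text
time_s: 3.98
tool_pos: [560.2, -4.9, 176.5]
eef_rot: [0.0, 0.999, -0.039, -0.0]
ft_force: [0.2, -0.9, 0.8]
gripper_width: 1.004
gripper_force: 0.0
```

Emit:
{"api": "move_arm", "payload": {"targets": [[1,0.015,0,0,0,0,0],[1,0.03,0,0,0,0,0],[1,0.045,0,0,0,0,0],[1,0.06,0,0,0,0,0],[1,0.075,0,0,0,0,0],[1,0.09,0,0,0,0,0],[1,0.1,0,0,0,0,0],[1,0.1,0,0,0,0,0]]}}

```text
time_s: 4.97
tool_pos: [580.5, -6.6, 176.6]
eef_rot: [0.0, 0.999, -0.04, 0.0]
ft_force: [-1.5, -0.5, -0.1]
gripper_width: 0.996
gripper_force: 0.6
```

Run:
```python
from h import *
bed(); p,d=env.read_camera("wrist"); cv2.imwrite("pics/w3.png",p[:,:,::-1])
```

```text
t 4.975 bed xy -62.0 1.9 z 176.6 yaw -4.53 F bed -1.4 -0.6 Fz -0.1
```

View pics/w3.png

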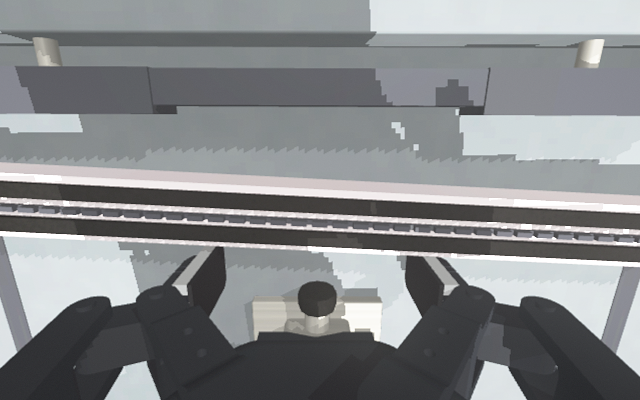

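The bar is now against the right finger (at about 420,255) and turning square. The nose is free between the fingers at (317,300). I'm advancing 22 mm more.

Emit:
{"api": "move_arm", "payload": {"targets": [[1,0.015,0,0,0,0,0],[1,0.03,0,0,0,0,0],[1,0.045,0,0,0,0,0],[1,0.06,0,0,0,0,0],[1,0.075,0,0,0,0,0],[1,0.09,0,0,0,0,0],[1,0.1,0,0,0,0,0],[1,0.11,0,0,0,0,0]]}}

```text
time_s: 6.02
tool_pos: [602.1, -8.2, 176.7]
eef_rot: [0.0, 0.999, -0.039, -0.0]
ft_force: [-1.7, 0.3, -0.9]
gripper_width: 1.002
gripper_force: 1.0
```

Run:
```python
from h import *
bed(); p,d=env.read_camera("wrist"); cv2.imwrite("pics/w4.png",p[:,:,::-1])
```

```text
t 6.025 bed xy -40.3 2.1 z 176.7 yaw -4.52 F bed -1.7 0.2 Fz -0.9
```

View pics/w4.png

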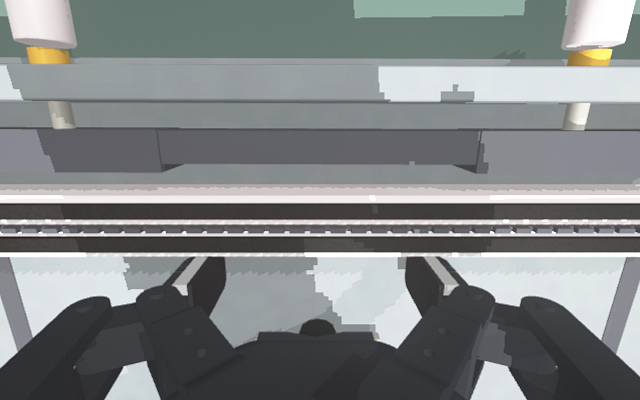

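The bar is now square across both fingers at rows 187–257, a few mm short of the rail (lower edge near row 172). I'm creeping forward.

Emit:
{"api": "move_arm", "payload": {"targets": [[1,0.005,0,0,0,0,0],[1,0.01,0,0,0,0,0],[1,0.015,0,0,0,0,0],[1,0.02,0,0,0,0,0]]}}

```text
time_s: 6.58
tool_pos: [606.1, -8.5, 176.7]
eef_rot: [0.0, 0.999, -0.04, -0.0]
ft_force: [-2.2, 0.4, -0.3]
gripper_width: 1.0
gripper_force: 1.1
```

Emit:
{"api": "move_arm", "payload": {"targets": [[1,0.005,0,0,0,0,0],[1,0.01,0,0,0,0,0]]}}

```text
time_s: 6.82
tool_pos: [608.1, -8.7, 176.7]
eef_rot: [0.0, 0.999, -0.039, -0.0]
ft_force: [-1.9, 0.7, 0.2]
gripper_width: 1.0
gripper_force: 1.2
```

Emit:
{"api": "move_arm", "payload": {"targets": [[1,0.003,0,0,0,0,0],[1,0.006,0,0,0,0,0]]}}

```text
time_s: 7.08
tool_pos: [609.3, -8.8, 176.7]
eef_rot: [0.0, 0.999, -0.039, -0.0]
ft_force: [-1.9, 0.1, 0.7]
gripper_width: 1.0
gripper_force: 1.2
```

Run:
```python
from h import *
bed(); k=env.calibration("wrist"); p,d=env.read_camera("wrist"); cv2.imwrite("pics/w5.png",p[:,:,::-1])
# gap profile along columns: bed-level pixels visible between bar and rail
P,u,v=cloud(k,d)
for c in (40,80,560,600):
    m=(abs(u-c)<6)&(v>130)&(v<215); 
    print(c,[(r,int(np.median(P[m&(v==r)][:,2]))) for r in range(150,205,5) if (m&(v==r)).any()])
```

```text
t 7.075 bed xy -33.1 2.1 z 176.7 yaw -4.53 F bed -1.9 -0.1 Fz 0.7
40 [(150, 31), (155, 31), (160, 31), (165, 31), (170, 31), (175, 32), (180, 31), (185, 31), (190, 23), (195, 31), (200, 31)]
80 [(150, 31), (155, 31), (160, 31), (165, 31), (170, 31), (175, 31), (180, 31), (185, 31), (190, 23), (195, 31), (200, 31)]
560 [(150, 31), (155, 31), (160, 31), (165, 31), (170, 31), (175, 31), (180, 31), (185, 31), (190, 31), (195, 31), (200, 31)]
600 [(150, 30), (155, 31), (160, 31), (165, 30), (170, 31), (175, 31), (180, 31), (185, 30), (190, 31), (195, 30), (200, 31)]
```

View pics/w5.png

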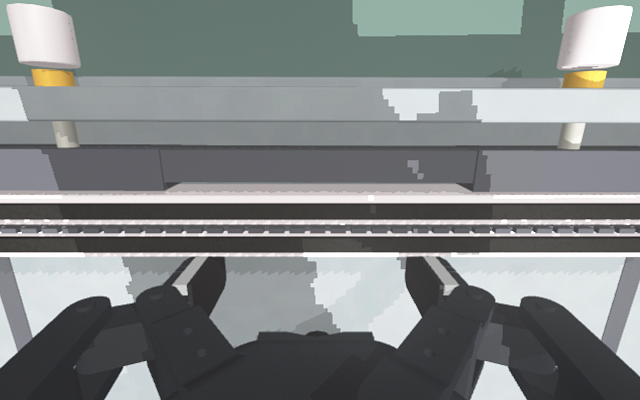

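The rail lands (row ~190) nearly touch the bar, with about 1 mm left. I'm taking finer steps.

Emit:
{"api": "move_arm", "payload": {"targets": [[1,0.002,0,0,0,0,0],[1,0.004,0,0,0,0,0]]}}

```text
time_s: 7.38
tool_pos: [610.1, -8.9, 176.7]
eef_rot: [0.0, 0.999, -0.039, -0.0]
ft_force: [-2.4, 0.7, 0.1]
gripper_width: 1.001
gripper_force: 1.2
```

Emit:
{"api": "move_arm", "payload": {"targets": [[1,0.002,0,0,0,0,0],[1,0.003,0,0,0,0,0]]}}

```text
time_s: 7.62
tool_pos: [610.6, -8.9, 176.7]
eef_rot: [0.0, 0.999, -0.04, -0.0]
ft_force: [-2.7, 0.1, 0.9]
gripper_width: 0.998
gripper_force: 1.5
```

Emit:
{"api": "move_arm", "payload": {"targets": [[1,0.002,0,0,0,0,0],[1,0.003,0,0,0,0,0]]}}

```text
time_s: 7.88
tool_pos: [610.9, -8.9, 176.7]
eef_rot: [0.0, 0.999, -0.04, -0.001]
ft_force: [-4.2, -0.0, 2.2]
gripper_width: 1.001
gripper_force: 2.3
```

Emit:
{"api": "move_arm", "payload": {"targets": [[1,0.0015,0,0,0,0,0],[1,0.0015,0,0,0,0,0]]}}

```text
time_s: 8.12
tool_pos: [611.0, -8.9, 176.7]
eef_rot: [-0.0, 0.999, -0.04, -0.001]
ft_force: [-5.7, 0.3, 3.4]
gripper_width: 1.0
gripper_force: 2.6
```

Emit:
{"api": "move_arm", "payload": {"targets": [[1,0.002,0,0,0,0,0],[1,0.002,0,0,0,0,0]]}}

```text
time_s: 8.38
tool_pos: [611.2, -8.9, 176.7]
eef_rot: [0.0, 0.999, -0.04, -0.001]
ft_force: [-5.8, 0.8, 4.1]
gripper_width: 0.998
gripper_force: 3.0
```

Emit:
{"api": "move_arm", "payload": {"targets": [[1,0.002,0,0,0,0,0],[1,0.002,0,0,0,0,0],[1,0.002,0,0,0,0,0]]}}

```text
time_s: 8.75
tool_pos: [611.4, -8.9, 176.6]
eef_rot: [-0.0, 0.999, -0.04, -0.001]
ft_force: [-7.1, 1.3, 3.9]
gripper_width: 1.001
gripper_force: 3.1
```

Run:
```python
from h import *
bed()
k=env.calibration("wrist"); p,d=env.read_camera("wrist"); 
c=np.vstack([np.hstack([p[170:230,0:130],p[170:230,510:640]])]); cv2.imwrite("pics/w6.png",cv2.resize(c[:,:,::-1],None,fx=3,fy=3,interpolation=cv2.INTER_CUBIC))
```

```text
t 8.75 bed xy -31.0 2.1 z 176.6 yaw -4.57 F bed -7.2 0.7 Fz 3.9
```

View pics/w6.png

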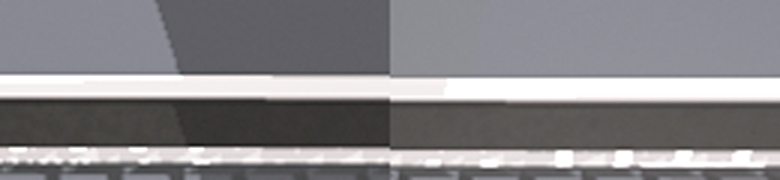

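Both ends of the bar lie flush on the rail lands, with no dark gap at row ~75. I'm pressing a little more for certainty, holding, then backing off.

Emit:
{"api": "move_arm", "payload": {"targets": [[1,0.002,0,0,0,0,0],[1,0.004,0,0,0,0,0],[1,0.004,0,0,0,0,0],[1,0.004,0,0,0,0,0]]}}

```text
time_s: 9.3
tool_pos: [611.7, -9.0, 176.6]
eef_rot: [-0.0, 0.999, -0.04, -0.002]
ft_force: [-8.1, 1.4, 5.8]
gripper_width: 0.999
gripper_force: 3.8
```

```bash
python3 -c "
from h import *
bed()"
```

```text
t 9.3 bed xy -30.7 2.1 z 176.6 yaw -4.58 F bed -8.2 0.8 Fz 5.8
```

The rail force is at least 4 N with the bar square. I'm backing off, rising and shutting the gripper.

Emit:
{"api": "move_arm", "payload": {"targets": [[1,-0.01,0,0,0,0,0],[1,-0.04,0,0,0,0,0],[1,-0.15,0,0,0,0,0],[1,-0.15,0,-0.3,0,0,0],[1,-0.15,0,-0.5,0,0,0],[-1,-0.4,0.01,-0.5,0,0,0],[-1,-0.7,0.01,-0.5,0,0,0],[-1,-0.96,0.01,-0.5,0,0,0]]}}

```text
time_s: 10.3
tool_pos: [420.7, 4.1, 277.4]
eef_rot: [-0.0, 0.999, -0.039, 0.002]
ft_force: [0.3, -0.1, -0.5]
gripper_width: 0.378
gripper_force: 0.0
```

Emit:
{"api": "move_arm", "payload": {"targets": [[-1,0,0,0,0,0,0],[-1,0,0,0,0,0,0],[-1,0,0,0,0,0,0]]}}

```text
time_s: 10.68
tool_pos: [423.5, 4.1, 276.8]
eef_rot: [-0.0, 0.999, -0.04, 0.002]
ft_force: [-0.3, -0.5, 0.5]
gripper_width: 0.001
gripper_force: 0.0
```

Run:
```python
from h import *
bed(); k=env.calibration("wrist"); p,d=env.read_camera("wrist"); cv2.imwrite("pics/w7.png",p[:,:,::-1])
P,u,v=cloud(k,d); yaw=np.radians(-4.72); ex=np.array([np.cos(yaw),np.sin(yaw)]); ey=np.array([-ex[1],ex[0]])
X=(P[:,:2]-[642.1,-13.6])@ex; Y=(P[:,:2]-[642.1,-13.6])@ey
m=(P[:,2]>50)&(P[:,2]<66)&(abs(Y)<30)&(X<-150)&(X>-215); print(np.percentile(X[m],[1,50,99]),np.percentile(Y[m],[1,99]),m.sum())
```

```text
t 10.675 bed xy -219.3 -0.3 z 276.8 yaw -4.54 F bed -0.3 -0.5 Fz 0.5
[-194.61984905 -187.75283829 -182.74279277] [-19.98171039  21.16401409] 1216
```

View pics/w7.png

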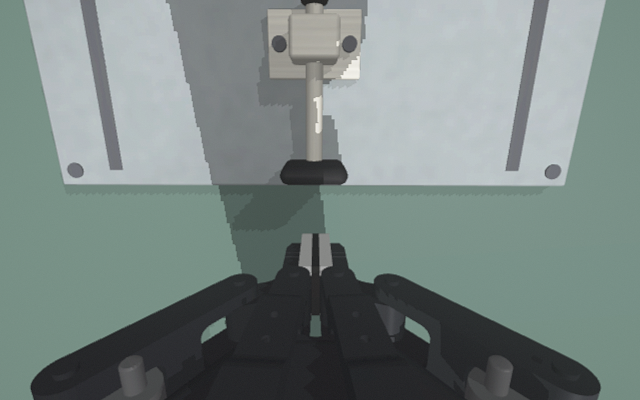

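The shut fingers (315,240) are lined up behind the push plate (315,172), whose near face is at about -194.6. I'm lowering and driving it forward.

Emit:
{"api": "move_arm", "payload": {"targets": [[-1,0,0,0.2,0,0,0],[-1,0,0,0.39,0,0,0],[-1,0,0,0.39,0,0,0],[-1,0,0,0.39,0,0,0]]}}

```text
time_s: 11.22
tool_pos: [433.9, 3.7, 205.9]
eef_rot: [0.001, 0.999, -0.04, -0.008]
ft_force: [0.3, 0.9, 0.4]
gripper_width: 0.002
gripper_force: 0.0
```

Emit:
{"api": "move_arm", "payload": {"targets": [[-1,0.03,0,0,0,0,0],[-1,0.06,0,0,0,0,0],[-1,0.08,0,0,0,0,0],[-1,0.1,0,0,0,0,0],[-1,0.12,0,0,0,0,0],[-1,0.14,0,0,0,0,0],[-1,0.16,0,0,0,0,0],[-1,0.16,0,0,0,0,0]]}}

```text
time_s: 12.22
tool_pos: [462.7, 1.4, 206.2]
eef_rot: [0.001, 0.999, -0.039, -0.011]
ft_force: [-6.9, 2.3, 2.8]
gripper_width: -0.002
gripper_force: 3.5
```

```bash
python3 -c "
from h import *
bed()"
```

```text
t 12.225 bed xy -180.1 0.2 z 206.2 yaw -4.51 F bed -7.1 1.7 Fz 2.8
```

Emit:
{"api": "move_arm", "payload": {"targets": [[-1,0.02,0,0,0,0,0],[-1,0.04,0,0,0,0,0],[-1,0.06,0,0,0,0,0],[-1,0.075,0,0,0,0,0],[-1,0.08,0,0,0,0,0],[-1,0.08,0,0,0,0,0]]}}

```text
time_s: 12.98
tool_pos: [478.4, 0.1, 206.0]
eef_rot: [0.001, 0.999, -0.039, -0.012]
ft_force: [-7.0, 2.3, 4.1]
gripper_width: 0.002
gripper_force: 3.8
```

Run:
```python
from h import *
bed(); k=env.calibration("wrist"); p,d=env.read_camera("wrist"); cv2.imwrite("pics/w8.png",p[:,:,::-1])
```

```text
t 12.975 bed xy -164.3 0.2 z 206.0 yaw -4.51 F bed -7.2 1.7 Fz 4.1
```

View pics/w8.png

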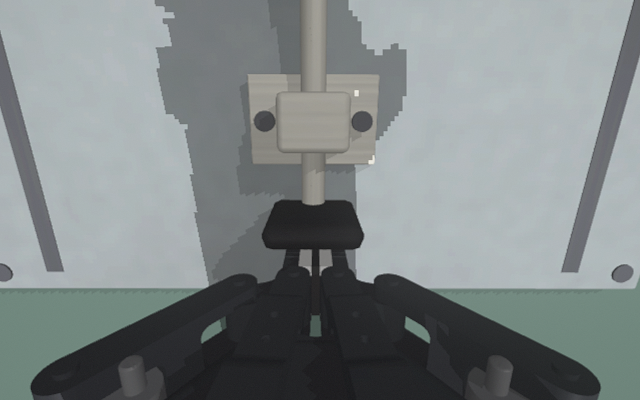

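The fingers push the plate squarely at (313,245), and drag is steady at about 7 N. I'm creeping until the nose meets the bar.

Emit:
{"api": "move_arm", "payload": {"targets": [[-1,0.007,0,0,0,0,0],[-1,0.014,0,0,0,0,0],[-1,0.02,0,0,0,0,0],[-1,0.025,0,0,0,0,0]]}}

```text
time_s: 13.52
tool_pos: [483.1, -0.3, 206.0]
eef_rot: [0.001, 0.999, -0.039, -0.012]
ft_force: [-8.4, 1.6, 6.7]
gripper_width: -0.002
gripper_force: 4.2
```

Emit:
{"api": "move_arm", "payload": {"targets": [[-1,0.005,0,0,0,0,0],[-1,0.01,0,0,0,0,0]]}}

```text
time_s: 13.78
tool_pos: [485.1, -0.4, 206.0]
eef_rot: [0.001, 0.999, -0.039, -0.012]
ft_force: [-8.1, 1.1, 6.4]
gripper_width: 0.003
gripper_force: 4.2
```

Emit:
{"api": "move_arm", "payload": {"targets": [[-1,0.005,0,0,0,0,0],[-1,0.01,0,0,0,0,0]]}}

```text
time_s: 14.02
tool_pos: [487.1, -0.6, 205.9]
eef_rot: [0.001, 0.999, -0.039, -0.012]
ft_force: [-8.6, 1.7, 7.2]
gripper_width: 0.001
gripper_force: 4.2
```

Emit:
{"api": "move_arm", "payload": {"targets": [[-1,0.005,0,0,0,0,0],[-1,0.007,0,0,0,0,0]]}}

```text
time_s: 14.28
tool_pos: [488.5, -0.7, 205.9]
eef_rot: [0.001, 0.999, -0.039, -0.012]
ft_force: [-8.4, 0.7, 6.3]
gripper_width: 0.0
gripper_force: 4.1
```

Emit:
{"api": "move_arm", "payload": {"targets": [[-1,0.005,0,0,0,0,0],[-1,0.007,0,0,0,0,0]]}}

```text
time_s: 14.52
tool_pos: [489.9, -0.9, 205.8]
eef_rot: [0.001, 0.999, -0.039, -0.012]
ft_force: [-7.4, 0.6, 6.4]
gripper_width: 0.001
gripper_force: 4.1
```

Emit:
{"api": "move_arm", "payload": {"targets": [[-1,0.004,0,0,0,0,0],[-1,0.005,0,0,0,0,0]]}}

```text
time_s: 14.78
tool_pos: [490.9, -1.0, 205.8]
eef_rot: [0.001, 0.999, -0.039, -0.012]
ft_force: [-7.9, 2.1, 5.8]
gripper_width: 0.0
gripper_force: 4.1
```

Emit:
{"api": "move_arm", "payload": {"targets": [[-1,0.004,0,0,0,0,0],[-1,0.005,0,0,0,0,0]]}}

```text
time_s: 15.02
tool_pos: [491.9, -1.0, 205.8]
eef_rot: [0.001, 0.999, -0.039, -0.012]
ft_force: [-8.7, 1.7, 6.2]
gripper_width: 0.003
gripper_force: 4.2
```

Emit:
{"api": "move_arm", "payload": {"targets": [[-1,0.004,0,0,0,0,0],[-1,0.005,0,0,0,0,0]]}}

```text
time_s: 15.28
tool_pos: [492.4, -1.0, 205.8]
eef_rot: [0.001, 0.999, -0.039, -0.013]
ft_force: [-9.0, 1.4, 6.9]
gripper_width: -0.005
gripper_force: 4.9
```

Emit:
{"api": "move_arm", "payload": {"targets": [[-1,0.004,0,0,0,0,0],[-1,0.005,0,0,0,0,0]]}}

```text
time_s: 15.52
tool_pos: [493.0, -1.1, 205.7]
eef_rot: [0.001, 0.999, -0.039, -0.013]
ft_force: [-10.1, 1.6, 7.6]
gripper_width: -0.002
gripper_force: 5.3
```

Nose contact is at about x=492. I'm compressing the spring to about 7 N.

Emit:
{"api": "move_arm", "payload": {"targets": [[-1,0.005,0,0,0,0,0],[-1,0.008,0,0,0,0,0],[-1,0.008,0,0,0,0,0]]}}

```text
time_s: 15.9
tool_pos: [494.0, -1.2, 205.7]
eef_rot: [0.001, 0.999, -0.039, -0.014]
ft_force: [-11.2, 1.9, 8.8]
gripper_width: 0.003
gripper_force: 5.9
```

Emit:
{"api": "move_arm", "payload": {"targets": [[-1,0.004,0,0,0,0,0],[-1,0.006,0,0,0,0,0],[-1,0.006,0,0,0,0,0]]}}

```text
time_s: 16.27
tool_pos: [494.7, -1.2, 205.6]
eef_rot: [0.001, 0.999, -0.039, -0.014]
ft_force: [-12.3, 2.1, 9.8]
gripper_width: 0.001
gripper_force: 6.5
```

Emit:
{"api": "move_arm", "payload": {"targets": [[-1,0.005,0,0,0,0,0],[-1,0.008,0,0,0,0,0],[-1,0.008,0,0,0,0,0]]}}

```text
time_s: 16.65
tool_pos: [495.7, -1.3, 205.6]
eef_rot: [0.001, 0.999, -0.039, -0.015]
ft_force: [-13.7, 2.7, 11.0]
gripper_width: 0.003
gripper_force: 7.3
```

Emit:
{"api": "move_arm", "payload": {"targets": [[-1,0.005,0,0,0,0,0],[-1,0.006,0,0,0,0,0],[-1,0.006,0,0,0,0,0]]}}

```text
time_s: 17.02
tool_pos: [496.5, -1.3, 205.5]
eef_rot: [0.002, 0.999, -0.039, -0.015]
ft_force: [-14.9, 3.4, 11.0]
gripper_width: -0.003
gripper_force: 7.9
```

Emit:
{"api": "move_arm", "payload": {"targets": [[-1,0.004,0,0,0,0,0],[-1,0.006,0,0,0,0,0],[-1,0.006,0,0,0,0,0]]}}

```text
time_s: 17.4
tool_pos: [497.1, -1.3, 205.4]
eef_rot: [0.002, 0.999, -0.039, -0.016]
ft_force: [-16.4, 2.7, 11.9]
gripper_width: 0.002
gripper_force: 8.5
```

Emit:
{"api": "move_arm", "payload": {"targets": [[-1,-0.02,0,0,0,0,0],[-1,-0.08,0,0,0,0,0],[-1,-0.12,0,0,0,0,0],[-1,-0.12,0,-0.3,0,0,0],[-1,-0.12,0,-0.6,0,0,0],[-1,0,0,-0.8,0,0,0],[-1,0.4,0,-0.8,0,0,0],[-1,0.4,0,-0.8,0,0,0]]}}

```text
time_s: 18.4
tool_pos: [588.7, -8.8, 365.4]
eef_rot: [-0.001, 0.999, -0.041, -0.006]
ft_force: [-0.5, 0.3, -0.0]
gripper_width: -0.002
gripper_force: 0.0
```

Run:
```python
from h import *
bed(); k=env.calibration("wrist"); p,d=env.read_camera("wrist"); cv2.imwrite("pics/w9.png",p[:,:,::-1])
```

```text
t 18.4 bed xy -53.6 0.4 z 365.4 yaw -4.65 F bed -0.5 0.2 Fz -0.0
```

View pics/w9.png

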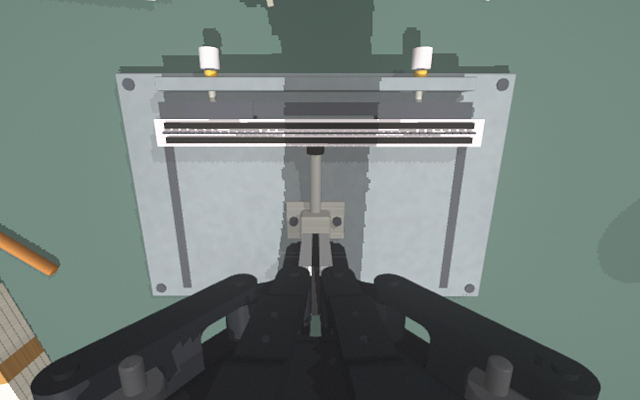

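The bar lies flush and parallel on the rail (rows 119–146) with the nose against its middle at (316,150). The gripper is clear, so I'm handing in.

```bash
python3 -c "
from plant import env
print(env.finish_job())"
```

```text
the job is handed in; nothing more can be done
None
```

The bar is seated parallel against the back rail and the plunger clamp holds it there at an estimated 8 N; I've handed the job in, and no verdict came back.

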